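# Fetch the specimen basket from the bench cabinet and hang it up

## Task

Pull the drawer of the grey bench cabinet out as far as its stop, lift the wire specimen basket out by its blue top bar and hang it level on the twin hook, both prongs under the bar. Leave the drawer all the way out; the cabinet only stands loose on the bench, so feel for the stop and do not drag the cabinet along, and leave the other things where they are.

Things in the scene. Friction and masses are not known exactly. Their poses are not given: they have to be found in the camera images.
- cabinet: Grey bench cabinet 300 mm wide, about 7.5 kg, loose on the bench (slides if pulled with over 35 N). Origin: centre of underside; x runs from drawer front to back, z up. Shut drawer's face at x = -140 mm, 12 to 150 mm above the bench. A housing overhangs it, 165 to 295 mm above the bench, front at x = -178 mm: to take the shut handle the tool must lean out from the cabinet, some 30 to 45 degrees.
- drawer (a joint): How far the drawer is out (m): 0 shut, growing as it comes out along the cabinet's -x; may start slightly ajar. It slides with about 4 N of friction. Travel is well over 150 mm, but where the stop lies is to be felt. Open-topped, front panel 15 mm thick and 150 mm above the bench at its top, side walls to 74 mm above the bench, floor at 20 mm.
- drawer_handle (a point): Middle of the drawer's horizontal steel handle bar: 12 mm thick, 140 mm long along the cabinet's y, 85 mm above the bench, its axis 50 mm in front of the panel's face, held by a stem 65 mm either side of the middle. Axes as the cabinet's.
- basket_bar (a point): Middle of the wire basket's blue top bar, round, 10 mm thick, 124 mm long along own y; it tops a stiff hoop with a 7 mm leg at each end of the bar. Own z is up; the basket below is 62 x 130 mm (own x, y), 45 mm high, its underside 112 mm and rim 67 mm below the bar's axis. About 0.25 kg. It starts standing in the drawer, just behind the front panel, bar 133 mm above the bench.
- basket: The same basket, origin at the centre of its underside, axes as basket_bar.
- hook: Fixed steel twin hook stand. Origin: midway between its two posts, on the bench; z up. Posts 14 mm thick, 225 mm high, at y = +38 and -38 mm. From each a 10 mm thick prong runs level to own -x, axis 200 mm above the bench, as far as x = -90 mm, then turns up: tip at x = -100 mm, 229 mm above the bench. Base plate 12 mm high, x from -110 to +50 mm, 150 mm wide.
- hook_seat (a point): Midway between the prongs, level with their upper side (205 mm above the bench), 55 mm out from the posts: the hung basket's bar lies across the prongs here, along own y, its axis 5 mm higher. Axes as the stand's. The basket comes on from the -x side, its bar above the upturned tips and its body below the prongs.
- jar: Bystander: orange jar with white lid, 64 mm across, 100 mm high; origin at its underside.
- plate: Bystander: dark steel plate 120 x 100 x 8 mm, origin at its underside, lying on the bench.
- bar: Bystander: aluminium bar 30 x 90 x 25 mm on the plate; origin at its underside.
- beaker: Bystander: glass beaker 72 mm across, 90 mm high; origin at its underside.
Mind the look-alikes: they are no part of the job. What is meant by the hook is not purple or turquoise, and is the larger of those in its own colour.

How it is judged:
On the way, in this order (a step that is already met when the one before it is completed fails the run):
1. the drawer is out at its stop (within 6 mm) (value of joint drawer above 0.204 m), for 0.2 s.
2. the basket is lifted clear of the drawer (its underside at least 105 mm above the bench) (height (world z) of basket above 0.105 m), for 0.1 s.
At the end, for the whole second after the job is handed in: The basket hangs at rest and released from its top bar across both prongs of the twin hook, behind the upturned tips (bar resting on the prongs, within 25 mm of their middle sideways, basket within 17 degrees of upright), and the drawer is still out to within 12 mm of its stop (value of joint drawer above 0.198 m and x of basket_bar in the frame of hook_seat between -0.035 and 0.045 m and z of basket_bar in the frame of hook_seat between -0.003 and 0.012 m and y of basket_bar in the frame of hook_seat between -0.025 and 0.025 m and angle between basket's own z axis and vertical below 0.3 rad and contact force between basket and hook above 0.5 N and linear speed of basket below 0.03 m/s); the robot touches nothing.
It fails at once if the cabinet is dragged or shoved more than 15 mm (distance of cabinet from where it was at the start of the episode above 0.015 m).
It fails at once if a bystander (jar, plate, bar, beaker) is shifted more than 25 mm (distance of any of jar, plate, bar, beaker from where it was at the start of the episode above 0.025 m).
It also fails if it takes over 66 s, if anything falls off the work surface, if the arm or the gripper's body presses on something with over 40 N, if the wrist force passes 120 N, or if a joint passes its speed limit or range.

## Robot

A 6-joint arm with a two-finger parallel gripper is mounted at the origin on the work surface. World frame = base frame: x ahead of the robot, y to its left, z up, the work surface at z = 0. Lengths are in m, angles in rad, forces in N, time in s.
With the tool pointing down it reaches from about 0.3 to 0.825 m from the base axis. Payload 5.4 kg.
Tool frame: the origin (TCP) lies on the centre line of the jaws, within the pads' length; the fingertips stand 8 mm ahead of it and the grasp point (between the pads) lies 11 mm behind it (robot.finger_overhang is the distance from the TCP to the fingertips, in m); z points along the fingers, x is the direction in which the jaws open and shut, and the axes are right-handed (so a half turn about z gives the same grasp; the last joint's range is limited). The gripper opens to 92 mm and grips with 3 to 60 N. Pads are 20 mm wide; open, the fingers measure 128 mm over their backs; the gripper's body (75 mm by 189 mm) begins 69 mm behind the grasp point.
Start: joints at [-1.446, 0.158, 1.597, -0, 1.386, -0.21], TCP at [0.189, -0.543, 0.223] pointing down, gripper open.
Joint ranges: [-2.91, 2.91], [-0.94, 2.29], [0.18, 2.7], [-1.29, 4.43], [0.17, 2.64], [-3, 3]. Speed limits (rad/s): [2.57, 2.57, 3.14, 3.14, 3.14, 3.14].

## Interface

Orientations are given as a rotation vector (axis times angle).
In Python, from cell import robot, imaging gives the robot as it stands. The module is installed in compiled form; this text tells all that it offers.
- The arm moves only by the tool arm_command, never from a script. Its arguments are lists of equal length, an entry for each row: "delta_pos": the shift along the tool's x, y, z in cm, a list of three; "twist": the turn about the tool's z in rad; "claw": the opening, from -1 (shut) to 1 (fully open). In form: {"delta_pos": [[x, y, z], ...], "twist": [twist, ...], "claw": [claw, ...]}. A call has 1 to 12 rows; each row is the pose to reach, as a shift and turn from the pose measured when the call began, along the tool's axes at that moment; what a row does not reach only later rows make up. A row lasts 1/8 s, in which the tool goes at most 62.5 mm and 10.7 degrees, less where a joint would pass 70% of its speed; a pose out of reach is approached as far as the arm can. A call with a gripper value outside its range is refused whole. The fingers move at their own pace and stop on an object; "squeeze" is the grip in N (left out, the last holds). Time passes only in rows, so rows that repeat a pose let the fingers close. It gives the time, the measured TCP pose, the force and the opening at its end, in the units of the state.
- robot.read_state(): the state, without advancing time (a new reading comes with each control period).
- imaging.camera(name): name is "scene" or "top" or "wrist"; returns a dict with "color" (480x640x3 uint8, red, green, blue), "intrinsics" (3x3 intrinsics, pixels), "extrinsics" (4x4, takes a point from camera to world coordinates). Camera axes: x right, y down, z forward; pixel columns grow to the right and rows downward; lengths in m; the calibration is good to about 2 mm. A picture is of the moment at which its call begins. There is no depth.
- robot.hand_in(): hands the job in, once; it reports no verdict.
The state is a dict: "clock": time; "joint_pos": joint angles; "joint_velocities": joint speeds; "joint_efforts": joint torques, N m; "position": TCP position; "tcp_rot": TCP orientation; "ft_force": force on the tool from outside, world axes, zero at the start; "moment": the same for the moment, N m; "opening": opening from 0.0 (shut) to 1.0 (fully open).
Only numpy, scipy, OpenCV 4.12 (cv2) and the standard library are available. Lean on these libraries where they do the work, as an engineer would, in place of code of your own. Each camera call takes 0.05 s, during which the arm holds its last target.

## Working session

There is one attempt and no reset: what is moved stays moved. The work goes in short steps, Python scripts to look and compute and a tool call to move; the robot and the scene stay as the last step left them, time stands still between calls to the robot, and variables do not carry over. Pictures are saved under pics/ and viewed, and the job is handed in when it is done.

Besides the shell and the picture viewer there is one more tool, called after "Emit:" as name(argument=value, ...) on one line, values as JSON. arm_command: Moves the arm, as the interface text tells. Its arguments: {"type":"object","properties":{"delta_pos":{"type":"array"},"twist":{"type":"array"},"claw":{"type":"array"},"squeeze":{"type":"number"}},"required":["delta_pos","twist","claw"]}

```bash
mkdir -p pics; cat > h.py <<'E'
import numpy as np,cv2
from scipy.spatial.transform import Rotation as R
from cell import robot, imaging
def snap(n,f):
    c=imaging.camera(n); cv2.imwrite('pics/'+f,cv2.cvtColor(c['color'],cv2.COLOR_RGB2BGR)); np.savez('pics/'+f[:-4]+'.npz',**c); return c
def ray(c,u,v):
    K=np.array(c['intrinsics']);T=np.array(c['extrinsics'])
    d=T[:3,:3]@np.linalg.solve(K,[u,v,1.]);return T[:3,3],d
def onz(c,u,v,z):
    o,d=ray(c,u,v);return o+d*(z-o[2])/d[2]
def proj(c,p):
    K=np.array(c['intrinsics']);T=np.array(c['extrinsics'])
    q=T[:3,:3].T@(np.asarray(p)-T[:3,3]);q=K@q;return q[:2]/q[2]
def load(f): return dict(np.load('pics/'+f+'.npz'))
E
python3 - <<'E'
from h import *
for n in ['scene','top','wrist']:
    c=snap(n,n+'0.png');print(n,c['extrinsics'][:3,3])
print(robot.read_state())
E
```

```text
scene [1.0430645  0.15694585 1.73884722]
top [ 0.47584094 -0.09041326  1.11563838]
wrist [ 0.25970838 -0.51983407  0.38371376]
{'clock': 0.15, 'joint_pos': array([-1.44608935e+00,  1.58928317e-01,  1.59792649e+00,  2.36126397e-05,
        1.38620672e+00, -2.10109958e-01]), 'joint_velocities': array([ 0.00043459, -0.00135572, -0.00280643,  0.00078194,  0.0001923 ,
        0.00031298]), 'joint_efforts': array([ 5.52537567e-04, -3.85915554e+01, -3.22434390e+01,  7.01922434e-02,
        3.51469754e-02, -8.41246697e-05]), 'position': array([ 0.18886474, -0.54260003,  0.22183984]), 'tcp_rot': array([-2.55964000e+00,  1.81960133e+00,  1.53298807e-03]), 'ft_force': array([ 0.00023053, -0.03704065,  0.22199399]), 'moment': array([ 0.01900826,  0.00516355, -0.01729585]), 'opening': 0.9973970085642263}
```

View pics/scene0.png

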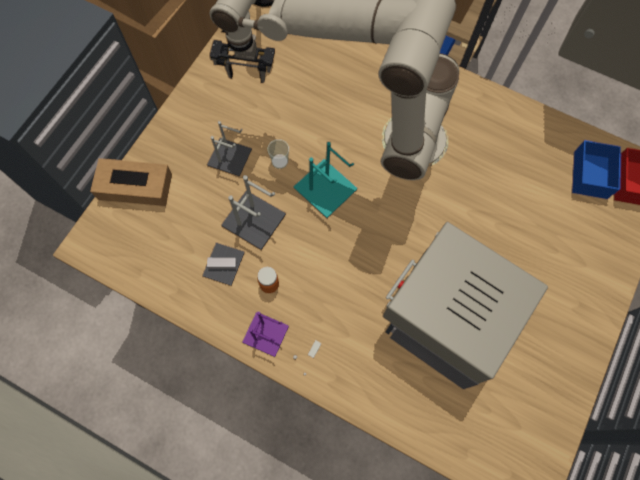

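View pics/top0.png

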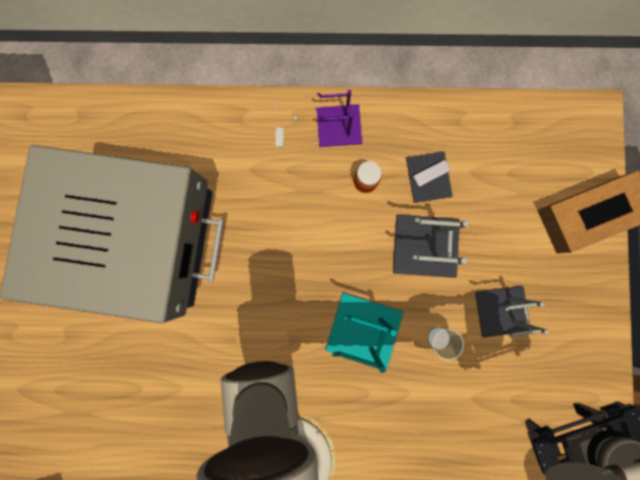

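View pics/wrist0.png

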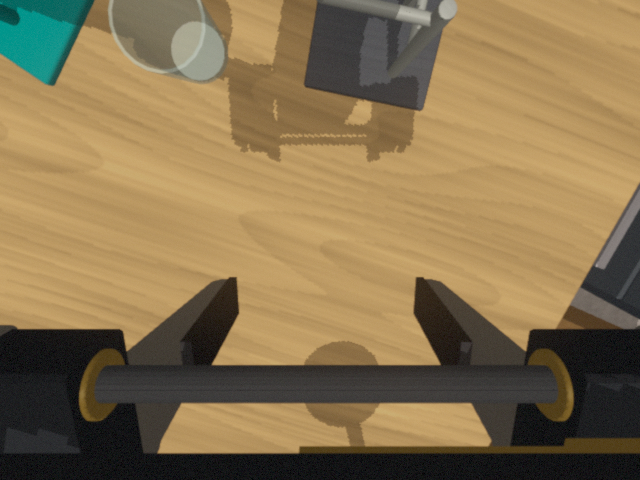

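```bash
python3 - <<'E'
from h import *
a=cv2.imread('pics/top0.png')
cv2.imwrite('pics/cropA.png',cv2.resize(a[140:340,140:240],None,fx=3,fy=3,interpolation=cv2.INTER_CUBIC))
cv2.imwrite('pics/cropB.png',cv2.resize(a[180:370,380:560],None,fx=4,fy=3.1,interpolation=cv2.INTER_CUBIC))
c=load('top0'); print(c['extrinsics'],c['intrinsics'])
E
```

```text
[[ 0.01747448 -0.99700975  0.07527415  0.47584094]
 [-0.99977104 -0.01649369  0.01363169 -0.09041326]
 [-0.01234938 -0.07549512 -0.9970697   1.11563838]
 [ 0.          0.          0.          1.        ]] [[438.36382885   0.         322.24480953]
 [  0.         438.36382885 233.61375317]
 [  0.           0.           1.        ]]
```

View pics/cropA.png

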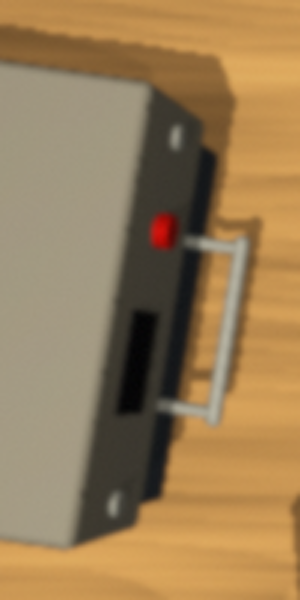

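View pics/cropB.png

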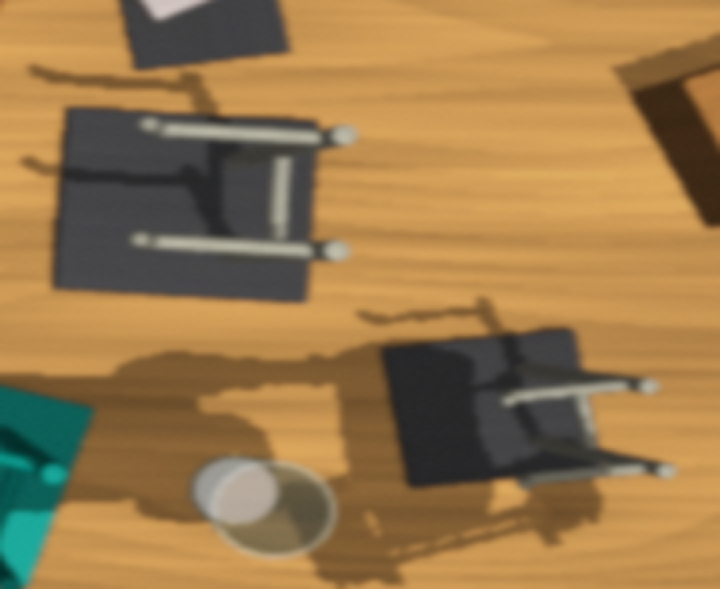

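```bash
cat > geo.py <<'E'
from h import *
from scipy.optimize import least_squares
c=load('top0')
def T2(p,l):
    x,y,a=p;l=np.array(l,float);C,S=np.cos(a),np.sin(a)
    return np.array([x+C*l[0]-S*l[1],y+S*l[0]+C*l[1],l[2]])
def fit(ob,p0):
    f=lambda p:np.concatenate([proj(c,T2(p,l))-np.array(u) for l,u in ob])
    r=least_squares(f,p0);return r.x,r.fun.reshape(-1,2)
hook=[((-.11,.075,.012),0)]
E
python3 - <<'E'
from geo import *
print('handle',onz(c,221,220,.091),onz(c,211,280,.091))
for u in [(31,146),(190,169),(165,321),(2,297)]: print('cab',onz(c,*u,.295))
# hook: -x = +y world => yaw ~ -90deg ; own y = +x world
ob=[((-.11,.075,.012),(396.8,214.8)),((.05,.075,.012),(458.8,219.4)),((.05,-.075,.012),(456.5,276.8)),((-.11,-.075,.012),(393.3,272.9)),
((0,.038,.225),(466,223.2)),((0,-.038,.225),(464.3,260.6)),((-.1,.038,.229),(417.5,220)),((-.1,-.038,.229),(415,257.1))]
print(fit(ob,[.5,-.4,-1.57]))
cb=[((-.178,-.15,.295),(190,169)),((-.178,.15,.295),(165,321))]
# cab x from front to back = +y world; own y=-x world
cb=[((-.178,.15,.295),(190,169)),((-.178,-.15,.295),(165,321))]
p,e=fit(cb,[.45,.4,1.57]);print(p,e)
print(fit([((-.178,-.15,.295),(190,169)),((-.178,.15,.295),(165,321))],[.45,.4,1.57]))
E
```

```text
handle [0.58141824 0.16273349 0.091     ] [0.44039441 0.18120908 0.091     ]
cab [0.69742381 0.48363203 0.295     ]
cab [0.65710966 0.17500056 0.295     ]
cab [0.3701802  0.21006717 0.295     ]
cab [0.40876082 0.51882382 0.295     ]
(array([ 0.53110665, -0.36786057, -1.62213258]), array([[-4.31001051e-01, -6.69458616e-01],
       [ 1.04662490e+00, -1.02780482e+00],
       [ 6.20137939e-01,  1.19414444e+00],
       [-2.96894643e-01,  6.57342706e-01],
       [-1.51194059e-01,  4.05343167e-02],
       [-1.19877115e-01,  7.85018906e-04],
       [-5.03147975e-01, -2.69461273e-01],
       [ 1.09083371e-02,  6.30654953e-02]]))
[0.49250224 0.015822   4.59168729] [[ 0.40013764 -2.96054243]
 [-0.40263246  2.80347784]]
(array([0.53536777, 0.36923188, 1.45009467]), array([[ 0.40013481, -2.96054283],
       [-0.40262967,  2.80347823]]))
```

```bash
cat >> h.py <<'E'
def tool():
    s=robot.read_state();return np.array(s['position']),R.from_rotvec(s['tcp_rot']).as_matrix(),s
def d(world):
    p,M,s=tool();return np.round(M.T@(np.asarray(world)-p)*100,2)
def info():
    p,M,s=tool();print('t',round(s['clock'],2),'p',p.round(4),'q',np.round(s['joint_pos'],3).tolist(),'F',np.round(s['ft_force'],1),'op',round(s['opening'],3));print(M.round(3))
    f=open('log.txt','a');f.write(repr((np.array(s['joint_pos']).tolist(),p.tolist(),M.tolist()))+'\n')
E
python3 - <<'E'
from h import *
info(); print(d([.19,-.54,.5]), d([.4,-.3,.55]))
E
```

```text
t 0.15 p [ 0.1889 -0.5426  0.2218] q [-1.446, 0.159, 1.598, 0.0, 1.386, -0.21] F [ 0.  -0.   0.2] op 0.997
[[ 0.329 -0.944 -0.   ]
 [-0.944 -0.329  0.001]
 [-0.001 -0.    -1.   ]]
[ -0.25  -0.2  -27.82] [-16.02 -27.92 -32.78]
```

Emit:
arm_command(delta_pos=[[0,0,-6],[0,0,-12],[0,0,-18],[0,0,-24],[0,0,-30]], twist=[0,0,0,0,0], claw=[1,1,1,1,1])

```text
clock: 0.78
position: [0.1889, -0.5426, 0.5236]
tcp_rot: [-2.56, 1.82, 0.002]
ft_force: [0.9, -0.6, 0.4]
opening: 1.001
```

```bash
python3 - <<'E'
from h import *
info(); print(d([.45,-.25,.6]),d([.45,.05,.6]))
E
```

```text
t 0.78 p [ 0.1889 -0.5426  0.5236] q [-1.446, 0.172, 0.995, -0.0, 1.975, -0.21] F [ 0.9 -0.6  0.4] op 1.001
[[ 0.329 -0.944 -0.   ]
 [-0.944 -0.329  0.002]
 [-0.002 -0.    -1.   ]]
[-19.07 -34.28  -7.6 ] [-47.4  -44.14  -7.55]
```

Emit:
arm_command(delta_pos=[[-4,-6,-2],[-8,-12,-3],[-12,-18,-5],[-16,-25,-7],[-19,-31,-7.5],[-24,-36,-7.5],[-30,-38,-7.5],[-36,-40,-7.5],[-42,-42,-7.5],[-47,-44,-7.5],[-47,-44,-7.5]], twist=[-0.1,-0.25,-0.4,-0.55,-0.7,-0.85,-1.0,-1.1,-1.1,-1.1,-1.1], claw=[1,1,1,1,1,0,0,0,-1,-1,-1])

```text
clock: 2.15
position: [0.4496, 0.048, 0.5994]
tcp_rot: [-3.133, 0.212, 0.0]
ft_force: [1.0, -0.2, -0.0]
opening: 0.372
```

```bash
python3 - <<'E'
from h import *
info(); 
for w in [[.3,.3,.65],[.1,.5,.7],[.07,.5,.95],[.05,.4,1.1]]:print(d(w))
E
```

```text
t 2.15 p [0.4496 0.048  0.5994] q [-0.163, -0.081, 1.101, 0.002, 2.122, -0.027] F [ 1.  -0.2 -0. ] op 0.372
[[ 0.991 -0.135 -0.   ]
 [-0.135 -0.991  0.002]
 [-0.    -0.002 -1.   ]]
[-18.22 -22.97  -5.01]
[-40.74 -40.09  -9.98]
[-43.72 -39.73 -34.98]
[-44.36 -29.58 -50.  ]
```

Emit:
arm_command(delta_pos=[[-3,-4,-1],[-6,-8,-2],[-10,-13,-3],[-14,-18,-4],[-18,-23,-5],[-23,-27,-6],[-28,-31,-7],[-33,-35,-8],[-37,-38,-9],[-41,-40,-10],[-41,-40,-10]], twist=[0,0,0,0,0,0,0,0,0,0,0], claw=[-1,-1,-1,-1,-1,-1,-1,-1,-1,-1,-1])

```text
clock: 3.52
position: [0.0953, 0.5011, 0.6996]
tcp_rot: [-3.134, 0.204, 0.001]
ft_force: [0.4, 0.2, -0.2]
opening: 0.006
```

```bash
cat > kin.py <<'E'
from h import *
from scipy.optimize import least_squares
D=[eval(l) for l in open('log.txt')]
def fk(q,k):
    h,a,L1,L2,L3,dd,e=k
    t=q[1];u=q[1]+q[2];
    # tool direction for j4=0: u+q5
    w=u+q[4]
    r=a+L1*np.sin(t)+L2*np.sin(u)+e*np.cos(u)+L3*np.sin(w)
    z=h+L1*np.cos(t)+L2*np.cos(u)-e*np.sin(u)+L3*np.cos(w)
    c,s=np.cos(q[0]),np.sin(q[0])
    return np.array([c*r-s*dd,s*r+c*dd,z])
f=lambda k:np.concatenate([(fk(q,k)-p)*1000 for q,p,M in D]+[1e-1*(np.array(k)-[.15,0,.4,.4,.2,.1,0])])
r=least_squares(f,[.15,0,.4,.4,.2,.1,0])
if __name__=='__main__': print(r.x.round(3),np.abs(r.fun[:-7]).max())
E
python3 - <<'E'
from h import *
info()
for w in [[.07,.5,.95],[.05,.4,1.1]]:print(d(w))
E
python3 kin.py
```

```text
t 3.52 p [0.0953 0.5011 0.6996] q [1.145, 0.273, 0.485, 0.001, 2.383, 1.276] F [ 0.4  0.2 -0.2] op 0.006
[[ 0.992 -0.13  -0.001]
 [-0.13  -0.992  0.001]
 [-0.001 -0.001 -1.   ]]
[ -2.51   0.42 -25.04]
[ -3.2   10.57 -40.05]
[ 0.296 -0.     0.386  0.519  0.312  0.12   0.048] 0.30068382231931284
```

```bash
python3 - <<'E'
from h import *
for w in [[-.05,.56,.7],[-.03,.7,.7],[-.005,.908,.7]]:print(d(w))
E
```

```text
[-15.17  -3.95  -0.02]
[-1.500e+01 -1.809e+01 -1.000e-02]
[-1.522e+01 -3.904e+01  1.000e-02]
```

Emit:
arm_command(delta_pos=[[-5,-1,0],[-10,-3,0],[-15,-4,0],[-15,-7,0],[-15,-10,0],[-15,-14,0],[-15,-18,0],[-15,-18,0]], twist=[0,0,0,0,0,0,0,0], claw=[-1,-1,-1,-1,-1,-1,-1,-1])

```text
clock: 4.53
position: [-0.0268, 0.6393, 0.6373]
tcp_rot: [-3.099, 0.204, 0.008]
ft_force: [-0.2, -0.2, -0.1]
opening: 0.004
```

```bash
python3 - <<'E'
from h import *
info()
E
```

```text
t 4.53 p [-0.0268  0.6393  0.6373] q [1.42, 0.597, 0.186, 0.011, 2.324, 1.559] F [-0.2 -0.2 -0.1] op 0.004
[[ 0.991 -0.131 -0.003]
 [-0.131 -0.991  0.036]
 [-0.007 -0.035 -0.999]]
```

Emit:
arm_command(delta_pos=[[0,-20,0],[0,-40,0],[0,-60,0],[0,-80,0],[0,-80,0],[0,-80,0],[0,-80,0],[0,-80,0]], twist=[0,0,0,0,0,0,0,0], claw=[-1,-1,-1,-1,-1,-1,-1,-1])

```text
clock: 5.52
position: [0.0234, 0.7932, 0.4664]
tcp_rot: [-3.055, 0.201, 0.01]
ft_force: [-0.0, -0.1, 0.1]
opening: 0.003
```

```bash
python3 - <<'E'
from h import *
info()
E
```

```text
t 5.53 p [0.0234 0.7932 0.4664] q [1.383, 0.847, 0.184, 0.018, 2.032, 1.524] F [-0.  -0.1  0.1] op 0.003
[[ 0.991 -0.131 -0.001]
 [-0.131 -0.988  0.081]
 [-0.012 -0.08  -0.997]]
```

Emit:
arm_command(delta_pos=[[0,-150,0],[0,-150,0],[0,-150,0],[0,-150,0],[0,-150,0],[0,-150,0]], twist=[0,0,0,0,0,0], claw=[-1,-1,-1,-1,-1,-1])

```text
clock: 6.28
position: [0.0543, 0.8663, 0.3564]
tcp_rot: [-3.006, 0.199, 0.01]
ft_force: [-0.2, -0.6, -0.7]
opening: 0.005
```

```bash
python3 - <<'E'
from h import *
info()
E
```

```text
t 6.28 p [0.0543 0.8663 0.3564] q [1.36, 0.988, 0.184, 0.026, 1.843, 1.501] F [-0.2 -0.6 -0.7] op 0.005
[[ 0.991 -0.131  0.002]
 [-0.131 -0.983  0.129]
 [-0.015 -0.128 -0.992]]
```

Emit:
arm_command(delta_pos=[[0,-150,-40],[0,-150,-40],[0,-150,-40],[0,-150,-40],[0,-150,-40],[0,-150,-40],[0,-150,-40],[0,-150,-40]], twist=[0,0,0,0,0,0,0,0], claw=[-1,-1,-1,-1,-1,-1,-1,-1])

```text
clock: 7.28
position: [0.0779, 0.8838, 0.3517]
tcp_rot: [-2.955, 0.195, 0.008]
ft_force: [-0.1, -0.4, -1.2]
opening: 0.006
```

```bash
python3 - <<'E'
from h import *
info()
E
```

```text
t 7.28 p [0.0779 0.8838 0.3517] q [1.335, 0.997, 0.184, 0.037, 1.784, 1.478] F [-0.1 -0.4 -1.2] op 0.006
[[ 0.991 -0.131  0.006]
 [-0.13  -0.975  0.179]
 [-0.017 -0.179 -0.984]]
```

Emit:
arm_command(delta_pos=[[0,-150,-40],[0,-150,-40]], twist=[0,0], claw=[-1,-1])

```text
clock: 7.52
position: [0.0839, 0.8966, 0.3614]
tcp_rot: [-2.902, 0.192, 0.006]
ft_force: [-0.1, 0.1, 0.0]
opening: 0.005
```

Emit:
arm_command(delta_pos=[[0,-150,-40],[0,-150,-40]], twist=[0,0], claw=[-1,-1])

```text
clock: 7.78
position: [0.0894, 0.9075, 0.3755]
tcp_rot: [-2.85, 0.189, 0.003]
ft_force: [0.4, 0.1, 1.2]
opening: 0.003
```

Emit:
arm_command(delta_pos=[[0,-150,-40],[0,-150,-40]], twist=[0,0], claw=[-1,-1])

```text
clock: 8.02
position: [0.0941, 0.9165, 0.394]
tcp_rot: [-2.798, 0.186, 0.0]
ft_force: [-0.2, 0.9, 0.2]
opening: 0.007
```

```bash
python3 - <<'E'
from h import *
info()
E
```

```text
t 8.03 p [0.0941 0.9165 0.394 ] q [1.317, 0.961, 0.183, 0.062, 1.665, 1.466] F [-0.2  0.9  0.2] op 0.007
[[ 0.991 -0.129  0.022]
 [-0.129 -0.935  0.33 ]
 [-0.022 -0.33  -0.944]]
```

Emit:
arm_command(delta_pos=[[0,-150,-40],[0,-150,-40]], twist=[0,0], claw=[-1,-1])

```text
clock: 8.28
position: [0.0984, 0.9233, 0.4161]
tcp_rot: [-2.746, 0.183, -0.003]
ft_force: [0.3, -0.0, -0.2]
opening: 0.003
```

Emit:
arm_command(delta_pos=[[0,-150,-40],[0,-150,-40]], twist=[0,0], claw=[-1,-1])

```text
clock: 8.52
position: [0.102, 0.928, 0.4417]
tcp_rot: [-2.694, 0.18, -0.006]
ft_force: [0.0, -0.0, -0.6]
opening: 0.003
```

Emit:
arm_command(delta_pos=[[0,-150,-40],[0,-150,-40]], twist=[0,0], claw=[-1,-1])

```text
clock: 8.78
position: [0.1053, 0.9305, 0.4703]
tcp_rot: [-2.642, 0.177, -0.009]
ft_force: [-0.3, 0.1, -0.2]
opening: 0.003
```

Emit:
arm_command(delta_pos=[[0,-150,-40],[0,-150,-40]], twist=[0,0], claw=[-1,-1])

```text
clock: 9.02
position: [0.108, 0.9307, 0.5012]
tcp_rot: [-2.591, 0.174, -0.013]
ft_force: [-0.7, 0.1, 0.9]
opening: 0.006
```

Emit:
arm_command(delta_pos=[[0,-150,-40],[0,-150,-40]], twist=[0,0], claw=[-1,-1])

```text
clock: 9.28
position: [0.1103, 0.9286, 0.5342]
tcp_rot: [-2.54, 0.172, -0.016]
ft_force: [0.3, -0.3, 0.2]
opening: 0.003
```

```bash
python3 - <<'E'
from h import *
info()
E
```

```text
t 9.28 p [0.1103 0.9286 0.5342] q [1.287, 0.828, 0.184, 0.11, 1.543, 1.452] F [ 0.3 -0.3  0.2] op 0.003
[[ 0.992 -0.119  0.049]
 [-0.126 -0.819  0.559]
 [-0.026 -0.561 -0.827]]
```

Emit:
arm_command(delta_pos=[[0,-150,-40],[0,-150,-40]], twist=[0,0], claw=[-1,-1])

```text
clock: 9.52
position: [0.1121, 0.9242, 0.5689]
tcp_rot: [-2.489, 0.169, -0.02]
ft_force: [0.7, -0.3, 0.6]
opening: 0.009
```

Emit:
arm_command(delta_pos=[[0,-150,-40],[0,-150,-40]], twist=[0,0], claw=[-1,-1])

```text
clock: 9.78
position: [0.1135, 0.9174, 0.6049]
tcp_rot: [-2.438, 0.166, -0.023]
ft_force: [0.8, 0.7, 0.3]
opening: 0.004
```

```bash
python3 - <<'E'
from h import *
info()
for w in [[.2,.7,.55],[.35,.4,.55],[.45,.1,.5],[.5,-.1,.4]]:print(d(w))
E
```

```text
t 9.78 p [0.1135 0.9174 0.6049] q [1.273, 0.757, 0.184, 0.131, 1.513, 1.448] F [0.8 0.7 0.3] op 0.004
[[ 0.992 -0.114  0.06 ]
 [-0.126 -0.758  0.64 ]
 [-0.027 -0.642 -0.766]]
[11.46 19.02 -9.18]
[ 30.1   40.06 -27.48]
[ 43.92  64.88 -42.24]
[ 51.66  85.9  -47.08]
```

Emit:
arm_command(delta_pos=[[3,5,-2.5],[6,10,-5],[9,15,-7],[11.5,19,-9.2],[15,23,-12.5],[18.5,27,-16],[22,31,-19.5],[26,35.5,-23.5],[30.1,40,-27.5],[32.5,44.5,-30],[35,49,-33],[37,53,-35.5]], twist=[0,0,0,0,0,0,0,0,0,0,0,0], claw=[-1,-1,-1,-1,-1,-1,-1,-1,-1,-1,-1,-1])

```text
clock: 11.28
position: [0.3895, 0.2698, 0.5308]
tcp_rot: [-2.438, 0.165, -0.026]
ft_force: [0.6, 0.6, -1.0]
opening: 0.007
```

```bash
python3 - <<'E'
from h import *
info()
for w in [[.45,.1,.5],[.49,-.05,.4],[.495,.0,.25]]:print(d(w))
E
```

```text
t 11.28 p [0.3895 0.2698 0.5308] q [-0.14, -0.402, 1.652, 0.73, 1.842, 0.217] F [ 0.6  0.6 -1. ] op 0.007
[[ 0.992 -0.112  0.062]
 [-0.126 -0.758  0.64 ]
 [-0.025 -0.642 -0.766]]
[ 8.21 14.17 -8.13]
[14.32 31.52 -9.82]
[14.56 37.3   4.9 ]
```

Emit:
arm_command(delta_pos=[[3,5,-3],[6,10,-6],[8.2,14.2,-8.1],[10,19,-9],[12,24,-9.5],[13,28,-9.8],[14.3,31.5,-9.8],[14.4,33,-5],[14.5,35,0],[14.6,37.3,4.9],[14.6,37.3,4.9]], twist=[0,0,0,0,0,0,0,0,0,0,0], claw=[-1,-1,-1,-1,-1,-1,-1,-1,-1,-1,-1])

```text
clock: 12.65
position: [0.4932, 0.0018, 0.2474]
tcp_rot: [-2.434, 0.167, -0.017]
ft_force: [-0.1, -0.4, 0.8]
opening: 0.007
```

```bash
python3 - <<'E'
from h import *
info()
snap('wrist','w1.png')
snap('scene','s1.png')
E
```

```text
t 12.65 p [0.4932 0.0018 0.2474] q [-0.633, 0.049, 1.816, 0.588, 1.671, -0.556] F [-0.1 -0.4  0.8] op 0.007
[[ 0.992 -0.116  0.056]
 [-0.125 -0.755  0.643]
 [-0.032 -0.645 -0.764]]
```

View pics/w1.png

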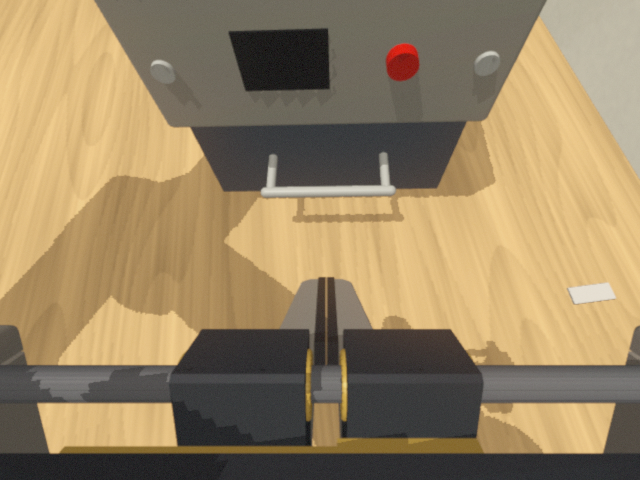

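View pics/s1.png

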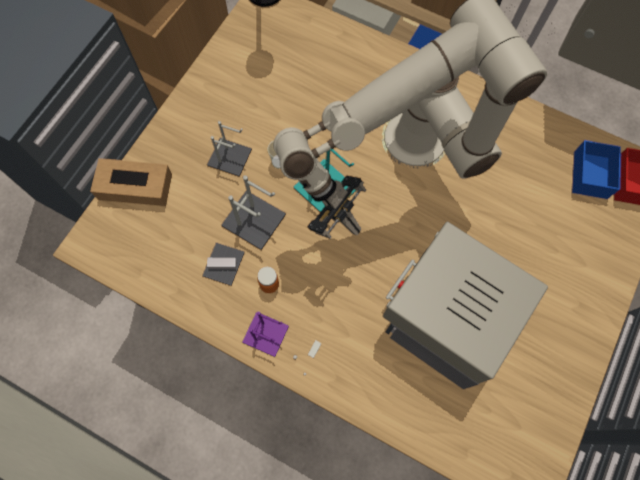

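```bash
python3 - <<'E'
from h import *
c=load('w1');t=load('top0')
a=onz(c,263,192,.085);b=onz(c,394,190,.085);print(a,b,np.linalg.norm(a-b))
print('housing low corners',onz(c,175,126,.165),onz(c,487,121,.165))
print('panel bottom',onz(c,224,191,.012),onz(c,441,187,.012))
# triangulate both ends from two views
for (u1,u2) in [((263,192),(211,280)),((394,190),(221,220))]:
    o1,d1=ray(c,*u1);o2,d2=ray(t,*u2)
    s=np.linalg.lstsq(np.array([d1,-d2]).T,o2-o1,rcond=None)[0];print('tri',o1+s[0]*d1,o2+s[1]*d2)
H=(a+b)/2;p,M,s=tool()
for s_,n_ in [(-.06,.05),(-.06,.02),(.008,.021)]:
    w=H-M[:,1]*n_+M[:,2]*s_; print(s_,n_,w.round(3),d(w))
E
```

```text
[0.44095145 0.18238903 0.085     ] [0.58702776 0.16352913 0.085     ] 0.14728878228847186
housing low corners [0.37335846 0.21476246 0.165     ] [0.665596  0.1750884 0.165    ]
panel bottom [0.37552589 0.24246107 0.012     ] [0.67126033 0.20535294 0.012     ]
tri [0.44073034 0.18334731 0.08361427] [0.44013803 0.18317373 0.08358875]
tri [0.58608335 0.161377   0.08838941] [0.58168324 0.16336889 0.08842815]
-0.06 0.05 [0.516 0.173 0.163] [-1.000e-02 -7.650e+00  1.799e+01]
-0.06 0.02 [0.512 0.15  0.144] [-1.000e-02 -4.650e+00  1.799e+01]
0.008 0.021 [0.517 0.194 0.092] [-1.000e-02 -4.750e+00  2.479e+01]
```

Emit:
arm_command(delta_pos=[[0,-2.5,4],[0,-4.9,8],[0,-4.9,13],[0,-4.9,16],[0,-4.9,18],[0,-4.9,18]], twist=[0,0,0,0,0,0], claw=[-1,-1,-1,-1,-1,-1])

```text
clock: 13.5
position: [0.5141, 0.1515, 0.1472]
tcp_rot: [-2.439, 0.162, -0.031]
ft_force: [0.6, 0.6, -0.2]
opening: 0.009
```

```bash
python3 - <<'E'
from h import *
info()
c=snap('wrist','w2.png')
p,M,s=tool()
H=np.array([.514,.173,.085])
print(proj(c,H)); w=H-M[:,1]*.023+M[:,2]*.008; print(d(w))
E
```

```text
t 13.5 p [0.5141 0.1515 0.1472] q [-0.343, 0.13, 1.945, 0.697, 1.333, -0.475] F [ 0.6  0.6 -0.2] op 0.009
[[ 0.992 -0.109  0.065]
 [-0.125 -0.759  0.639]
 [-0.02  -0.642 -0.766]]
[321.01939151 294.4467249 ]
[-0.22  0.06  7.01]
```

View pics/w2.png

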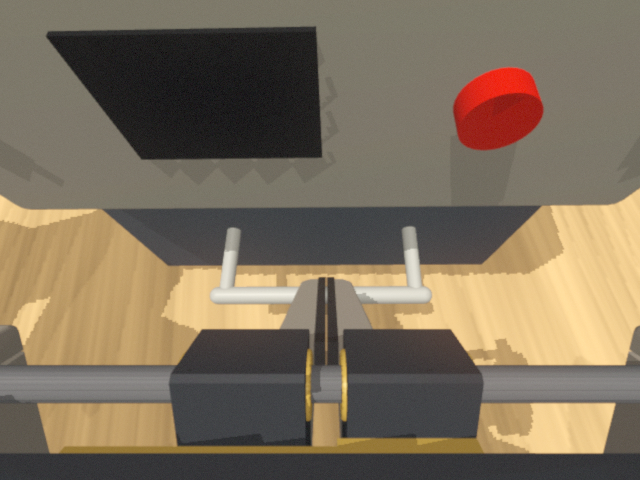

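Emit:
arm_command(delta_pos=[[0,0,2.5],[0,0,5],[0,0,7],[0,0,7]], twist=[0,0,0,0], claw=[-1,-1,-1,-1])

```text
clock: 14.05
position: [0.52, 0.1952, 0.0951]
tcp_rot: [-2.439, 0.162, -0.034]
ft_force: [0.5, 0.3, -0.4]
opening: 0.005
```

```bash
python3 - <<'E'
from h import *
info()
c=snap('wrist','w3.png')
p,M,s=tool()
X=np.array([.129,.992,0]); print((M.T@-X*1).round(4))
E
```

```text
t 14.05 p [0.52   0.1952 0.0951] q [-0.253, 0.229, 1.955, 0.75, 1.199, -0.492] F [ 0.5  0.3 -0.4] op 0.005
[[ 0.992 -0.108  0.067]
 [-0.126 -0.759  0.639]
 [-0.018 -0.642 -0.767]]
[-0.0028  0.7671 -0.6421]
```

View pics/w3.png

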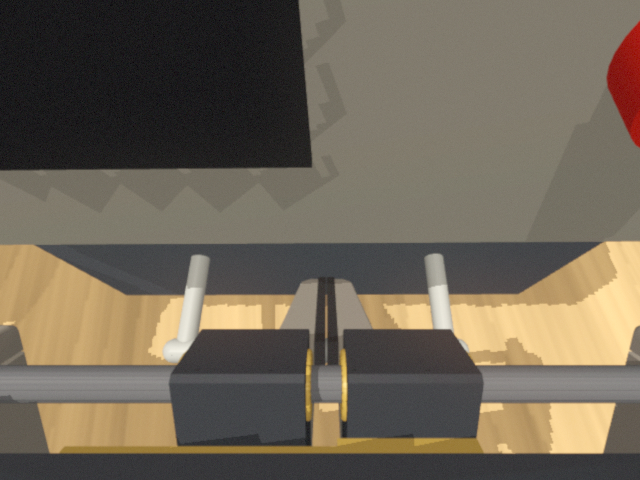

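Emit:
arm_command(delta_pos=[[0,0.77,-0.64],[0,1.53,-1.28],[0,2.3,-1.93],[0,3.45,-2.9],[0,4.6,-3.85]], twist=[0,0,0,0,0], claw=[-1,-1,-1,-1,-1])

```text
clock: 14.72
position: [0.5141, 0.1345, 0.0972]
tcp_rot: [-2.437, 0.162, -0.039]
ft_force: [1.9, 4.0, 6.8]
opening: 0.006
```

```bash
python3 - <<'E'
from h import *
info()
c=snap('wrist','w4.png')
p,M,s=tool()
X=np.array([.129,.992,0]); print((M.T@-X*1).round(4))
E
```

```text
t 14.72 p [0.5141 0.1345 0.0972] q [-0.378, 0.219, 1.963, 0.708, 1.267, -0.573] F [1.9 4.  6.8] op 0.006
[[ 0.992 -0.106  0.071]
 [-0.127 -0.758  0.64 ]
 [-0.014 -0.643 -0.765]]
[-0.0011  0.7675 -0.6416]
```

View pics/w4.png

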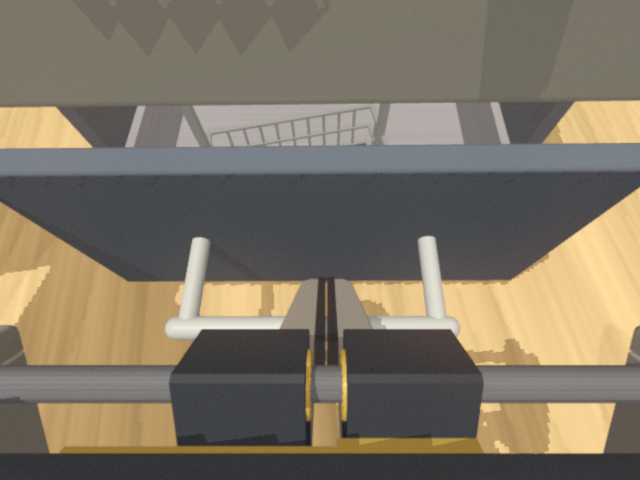

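Emit:
arm_command(delta_pos=[[0,1.15,-0.96],[0,2.3,-1.93],[0,3.84,-3.2],[0,5.4,-4.5],[0,6.9,-5.8],[0,8.1,-6.7],[0,8.8,-7.4],[0,9.2,-7.7]], twist=[0,0,0,0,0,0,0,0], claw=[-1,-1,-1,-1,-1,-1,-1,-1])

```text
clock: 15.78
position: [0.4984, 0.0132, 0.0966]
tcp_rot: [-2.44, 0.163, -0.039]
ft_force: [-1.1, 4.5, 3.1]
opening: 0.003
```

```bash
python3 - <<'E'
from h import *
info()
p,M,s=tool()
X=np.array([.129,.992,0]); print((M.T@-X*1).round(4))
H=np.array([.514,.173,.085])
# bar axis X coordinate from contact: bar lies 16 mm along +tool y from finger centre line at z .085
a=p+M[:,1]*.016; k=(.085-a[2])/M[2,2]; b=a+M[:,2]*k; print('bar',b,'moved',X@(H-b))
E
```

```text
t 15.78 p [0.4984 0.0132 0.0966] q [-0.611, 0.255, 1.92, 0.61, 1.388, -0.722] F [-1.1  4.5  3.1] op 0.003
[[ 0.992 -0.108  0.071]
 [-0.128 -0.759  0.638]
 [-0.015 -0.642 -0.767]]
[-0.001   0.7672 -0.642 ]
bar [0.49680223 0.0021306  0.085     ] moved 0.1717209539585098
```

Emit:
arm_command(delta_pos=[[0,0.46,-0.385],[0,0.92,-0.77],[0,1.23,-1.03],[0,1.38,-1.15]], twist=[0,0,0,0], claw=[-1,-1,-1,-1])

```text
clock: 16.27
position: [0.4961, -0.0048, 0.0966]
tcp_rot: [-2.439, 0.163, -0.039]
ft_force: [-0.5, 3.9, 2.8]
opening: 0.002
```

Emit:
arm_command(delta_pos=[[0,0.15,-0.13],[0,0.3,-0.26]], twist=[0,0], claw=[-1,-1])

```text
clock: 16.52
position: [0.4955, -0.0087, 0.0966]
tcp_rot: [-2.439, 0.163, -0.039]
ft_force: [-0.0, 4.1, 3.3]
opening: 0.003
```

Still 4 N, so the drawer is still sliding. I'll continue in small steps.

Emit:
arm_command(delta_pos=[[0,0.15,-0.13],[0,0.3,-0.26]], twist=[0,0], claw=[-1,-1])

```text
clock: 16.77
position: [0.495, -0.0128, 0.0966]
tcp_rot: [-2.44, 0.163, -0.038]
ft_force: [0.2, 3.3, 2.4]
opening: 0.004
```

Emit:
arm_command(delta_pos=[[0,0.12,-0.1],[0,0.23,-0.19]], twist=[0,0], claw=[-1,-1])

```text
clock: 17.02
position: [0.4946, -0.0158, 0.0966]
tcp_rot: [-2.44, 0.163, -0.039]
ft_force: [0.2, 3.8, 2.5]
opening: 0.002
```

Emit:
arm_command(delta_pos=[[0,0.12,-0.1],[0,0.23,-0.19]], twist=[0,0], claw=[-1,-1])

```text
clock: 17.27
position: [0.4943, -0.0177, 0.0967]
tcp_rot: [-2.437, 0.164, -0.039]
ft_force: [4.2, 11.9, -0.4]
opening: 0.005
```

Emit:
arm_command(delta_pos=[[0,0.08,-0.06],[0,0.15,-0.13]], twist=[0,0], claw=[-1,-1])

```text
clock: 17.52
position: [0.4941, -0.0179, 0.0969]
tcp_rot: [-2.432, 0.164, -0.038]
ft_force: [5.0, 12.4, 1.0]
opening: 0.006
```

```bash
python3 - <<'E'
from h import *
info()
p,M,s=tool()
X=np.array([.129,.992,0])
q=p+X*.006;print(d(q));q2=q-M[:,2]*.07;print(d(q2))
for w in [[.49,-.05,.3],[.47,-.12,.35]]: print(d(w))
E
```

```text
t 17.52 p [ 0.4941 -0.0179  0.0969] q [-0.669, 0.277, 1.895, 0.588, 1.422, -0.761] F [ 5.  12.4  1. ] op 0.006
[[ 0.992 -0.108  0.071]
 [-0.128 -0.755  0.643]
 [-0.016 -0.647 -0.762]]
[ 0.   -0.46  0.39]
[ 0.   -0.46 -6.61]
[ -0.31 -10.67 -17.58]
[ -1.48  -8.41 -26.04]
```

Emit:
arm_command(delta_pos=[[0,-0.46,0.39],[0,-0.46,0.39],[0,-0.46,-3],[0,-0.46,-8],[0,-2,-13],[-0.5,-4,-18],[-1,-6,-23],[-1.5,-8.4,-26],[-1.5,-8.4,-26]], twist=[0,0,0,0,0,0,0,0,0], claw=[-1,-1,-1,-1,-1,-1,-1,-1,-1])

```text
clock: 18.65
position: [0.4705, -0.1216, 0.3525]
tcp_rot: [-2.439, 0.163, -0.046]
ft_force: [0.6, -0.3, 0.6]
opening: 0.006
```

```bash
python3 - <<'E'
from h import *
info()
c=snap('wrist','w5.png')
c=snap('top','t5.png')
E
```

```text
t 18.65 p [ 0.4705 -0.1216  0.3525] q [-0.844, 0.062, 1.59, 0.542, 1.942, -0.628] F [ 0.6 -0.3  0.6] op 0.006
[[ 0.992 -0.106  0.076]
 [-0.13  -0.759  0.638]
 [-0.01  -0.643 -0.766]]
```

View pics/w5.png

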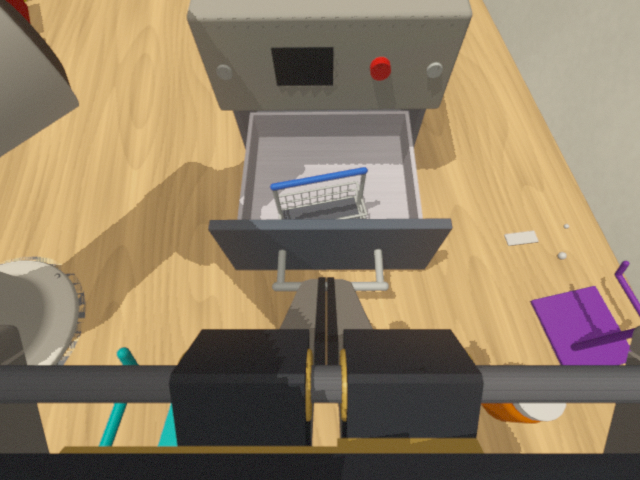

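View pics/t5.png

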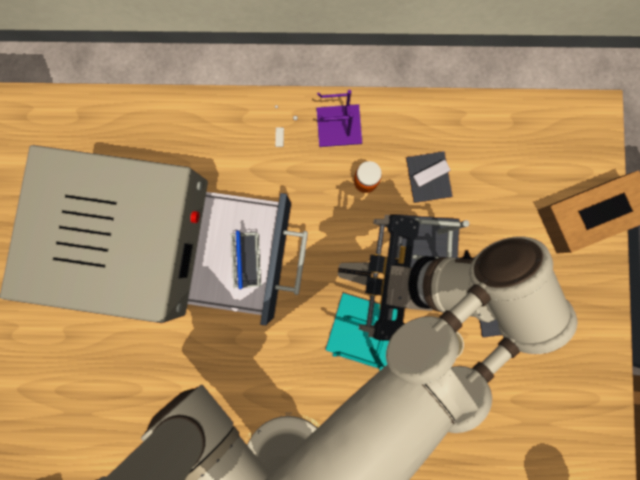

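```bash
python3 - <<'E'
from h import *
c=load('w5');t=load('t5')
a=onz(c,274,187,.133);b=onz(c,365,172,.133);print(a,b,np.linalg.norm(a-b),np.arctan2(*(b-a)[[1,0]]),(a+b)/2)
A=cv2.imread('pics/t5.png');cv2.imwrite('pics/t5c.png',cv2.resize(A[180:330,180:320],None,fx=4,fy=4,interpolation=cv2.INTER_CUBIC))
print('panel top back edge',onz(c,213,222,.15),onz(c,449,220,.15))
W=c['color'].astype(int);m=((W[...,2]-W[...,0]>70)&(W[...,2]>110)).astype(np.uint8)[150:210,250:400]
ys,xs=np.nonzero(m);print(xs.min()+250,xs.max()+250,len(xs));
p=np.polyfit(xs+250,ys+150,1);l=[(u,np.polyval(p,u)) for u in (xs.min()+250,xs.max()+250)];print(l,[onz(c,*q,.133) for q in l])
T=t['color'].astype(int);m=((T[...,2]-T[...,0]>60)).astype(np.uint8)[220:300,225:265]
ys,xs=np.nonzero(m);p=np.polyfit(ys+220,xs+225,1);l=[(np.polyval(p,v),v) for v in (ys.min()+220,ys.max()+220)];print(l,[onz(t,*q,.133) for q in l])
E
```

```text
[0.43021823 0.10143552 0.133     ] [0.55367682 0.10874952 0.133     ] 0.12367504469672708 0.0591734031025304 [0.49194752 0.10509252 0.133     ]
panel top back edge [0.35522086 0.04927441 0.15      ] [0.63749162 0.01347735 0.15      ]
271 366 585
[(np.int64(271), np.float64(186.54490957344154)), (np.int64(366), np.float64(169.36032345213835))] [array([0.42632301, 0.10269819, 0.133     ]), array([0.55578374, 0.11285153, 0.133     ])]
[(np.float64(237.32573232418386), np.int64(231)), (np.float64(240.07960163207778), np.int64(288))] [array([0.55276741, 0.11457315, 0.133     ]), array([0.42525031, 0.1043082 , 0.133     ])]
```

View pics/t5c.png

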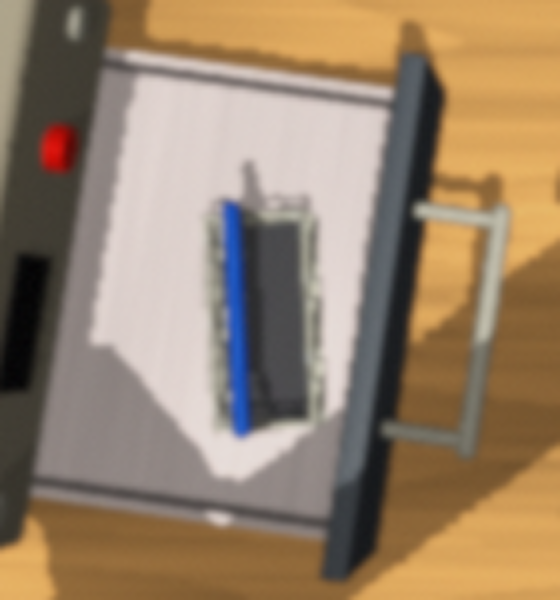

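```bash
python3 - <<'E'
from h import *
p,M,s=tool()
B=np.array([.4915,.107,.133]);b=np.array([np.cos(.07),np.sin(.07),0])
z=M[:,2];x=np.cross(b,z);x/=np.linalg.norm(x)
if x@M[:,1]<0:x=-x
tw=np.arctan2(x@M[:,1],x@M[:,0]);print('twist',tw,x,np.cross(z,x))
for s_ in (-.16,-.09,.008): print(s_,d(B+z*s_),(B+z*s_).round(3))
E
```

```text
twist 1.4076696902909607 [ 0.05372983 -0.76631487 -0.64021452] [-0.99599436  0.00476256 -0.08928918]
-0.16 [-0.43 -3.45 15.24] [0.48  0.004 0.255]
-0.09 [-0.43 -3.45 22.24] [0.485 0.049 0.202]
0.008 [-0.43 -3.45 32.04] [0.492 0.112 0.127]
```

Emit:
arm_command(delta_pos=[[0,-1,2],[-0.1,-2,4],[-0.2,-3.45,7],[-0.3,-3.45,10],[-0.43,-3.45,13],[-0.43,-3.45,15.2],[-0.43,-3.45,15.2],[-0.43,-3.45,15.2],[-0.43,-3.45,18.7],[-0.43,-3.45,22.2],[-0.43,-3.45,22.2]], twist=[0.18,0.36,0.54,0.72,0.9,1.08,1.26,1.41,1.41,1.41,1.41], claw=[-0.48,-0.48,-0.48,-0.48,-0.48,-0.48,-0.48,-0.48,-0.48,-0.48,-0.48])

```text
clock: 20.12
position: [0.4825, 0.051, 0.1988]
tcp_rot: [-1.81, 1.766, 0.58]
ft_force: [0.7, -0.2, 0.0]
opening: 0.261
```

```bash
python3 - <<'E'
from h import *
info()
c=snap('wrist','w6.png');t=snap('top','t6.png')
B=np.array([.4915,.107,.133]);b=np.array([np.cos(.07),np.sin(.07),0])
print(proj(c,B-b*.062),proj(c,B+b*.062))
E
```

```text
t 20.12 p [0.4825 0.051  0.1988] q [-0.566, 0.03, 1.94, 0.618, 1.543, 0.843] F [ 0.7 -0.2  0. ] op 0.261
[[ 0.049 -0.997  0.065]
 [-0.764  0.005  0.645]
 [-0.643 -0.081 -0.761]]
[324.88129517 329.8500507 ] [323.9185946  163.64009994]
```

View pics/w6.png

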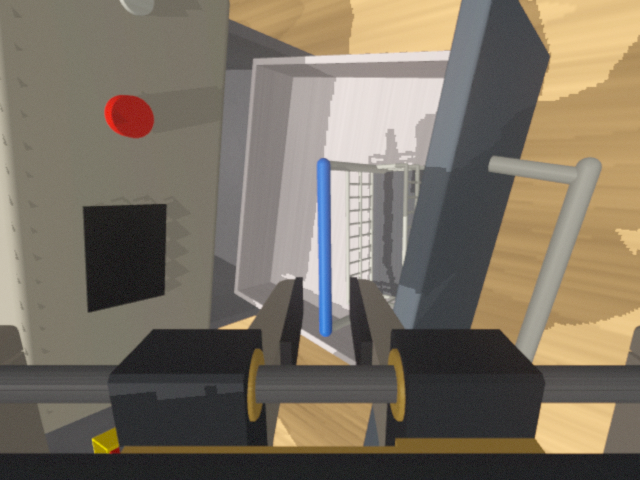

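View pics/t6.png

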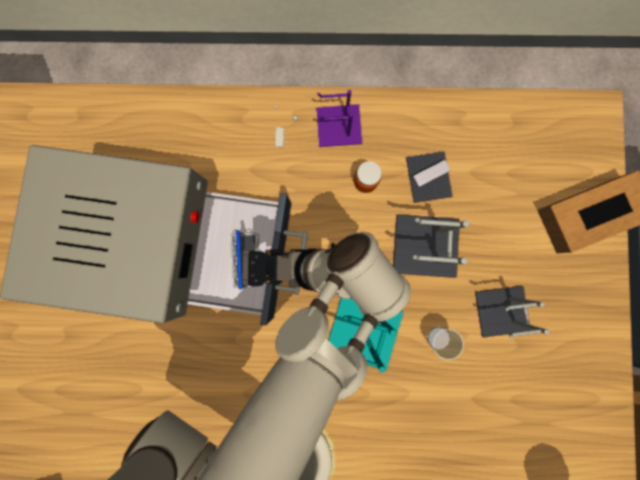

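```bash
python3 - <<'E'
from h import *
p,M,s=tool();B=np.array([.4915,.107,.133])
print(d(B+M[:,2]*.008),d(B+M[:,2]*.003))
E
```

```text
[-0.02 -0.04  9.82] [-0.02 -0.04  9.32]
```

Emit:
arm_command(delta_pos=[[0,0,3],[0,0,6],[0,0,8]], twist=[0,0,0], claw=[-0.48,-0.48,-0.48])

```text
clock: 20.6
position: [0.4909, 0.0998, 0.1407]
tcp_rot: [-1.81, 1.765, 0.57]
ft_force: [0.6, 1.2, 0.8]
opening: 0.259
```

Emit:
arm_command(delta_pos=[[0,0,1],[0,0,1.8],[0,0,1.8]], twist=[0,0,0], claw=[-0.48,-0.48,-0.48])

```text
clock: 20.98
position: [0.4924, 0.1111, 0.1271]
tcp_rot: [-1.81, 1.765, 0.569]
ft_force: [-0.4, 0.1, 0.8]
opening: 0.258
```

```bash
python3 - <<'E'
from h import *
info()
c=snap('wrist','w7.png')
E
```

```text
t 20.98 p [0.4924 0.1111 0.1271] q [-0.444, 0.123, 2.003, 0.677, 1.346, 0.833] F [-0.4  0.1  0.8] op 0.258
[[ 0.051 -0.996  0.072]
 [-0.767  0.007  0.642]
 [-0.64  -0.088 -0.763]]
```

View pics/w7.png

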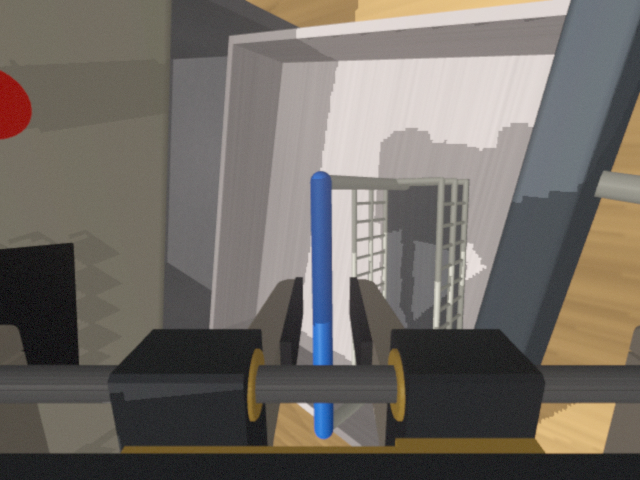

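Emit:
arm_command(delta_pos=[[0,0,0],[0,0,0],[0,0,0],[0,0,0]], twist=[0,0,0,0], claw=[-1,-1,-1,-1], squeeze=40)

```text
clock: 21.52
position: [0.4931, 0.1116, 0.1291]
tcp_rot: [-1.809, 1.762, 0.57]
ft_force: [-1.4, 2.7, 7.2]
opening: 0.095
```

```bash
python3 - <<'E'
from h import *
info()
p,M,s=tool()
print((M.T@np.array([0,0,1.])).round(4),d(p+[0,0,.2]))
E
```

```text
t 21.52 p [0.4931 0.1116 0.1291] q [-0.444, 0.121, 2.001, 0.68, 1.349, 0.832] F [-1.4  2.7  7.2] op 0.095
[[ 0.053 -0.996  0.073]
 [-0.765  0.007  0.644]
 [-0.642 -0.09  -0.761]]
[-0.6421 -0.0898 -0.7614] [-12.84  -1.8  -15.23]
```

Emit:
arm_command(delta_pos=[[-0.6,-0.1,-0.8],[-1.9,-0.3,-2.3],[-3.8,-0.5,-4.6],[-5.8,-0.8,-6.9],[-7.7,-1.1,-9.1],[-9.6,-1.3,-11.4],[-10.9,-1.5,-12.9],[-10.9,-1.5,-12.9]], twist=[0,0,0,0,0,0,0,0], claw=[-1,-1,-1,-1,-1,-1,-1,-1])

```text
clock: 22.52
position: [0.4936, 0.1114, 0.3003]
tcp_rot: [-1.81, 1.761, 0.565]
ft_force: [-0.2, -0.1, -3.9]
opening: 0.094
```

```bash
python3 - <<'E'
from h import *
info()
c=snap('wrist','w8.png');c=snap('top','t8.png');c=snap('scene','s8.png')
A=cv2.imread('pics/s8.png');cv2.imwrite('pics/s8c.png',cv2.resize(A[120:400,180:520],None,fx=2.3,fy=2.1,interpolation=cv2.INTER_CUBIC))
E
```

```text
t 22.52 p [0.4936 0.1114 0.3003] q [-0.444, -0.1, 1.855, 0.661, 1.635, 1.058] F [-0.2 -0.1 -3.9] op 0.094
[[ 0.055 -0.996  0.076]
 [-0.766  0.007  0.643]
 [-0.64  -0.093 -0.762]]
```

View pics/w8.png

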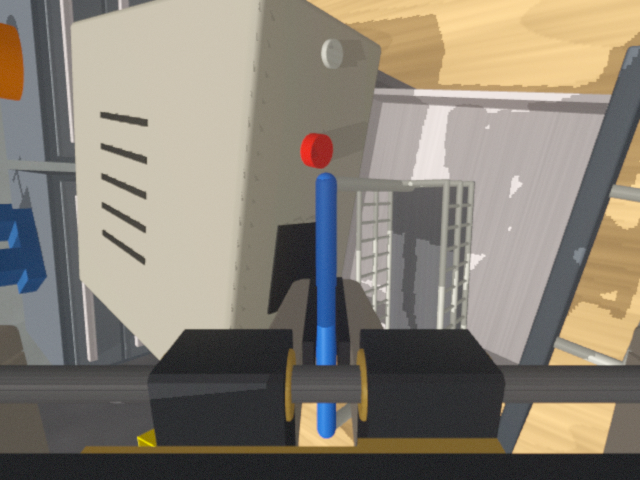

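View pics/t8.png

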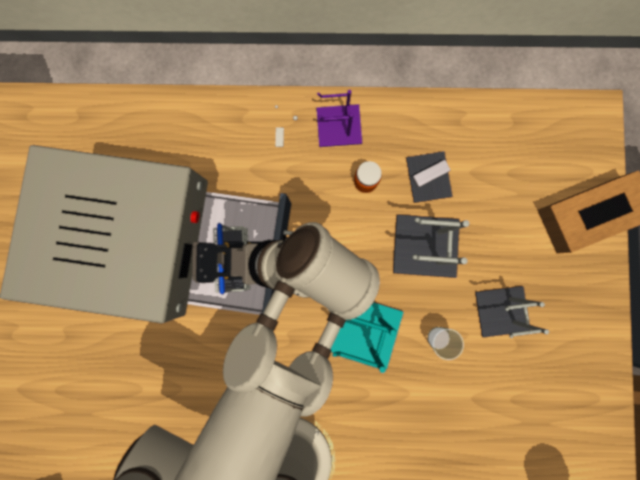

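View pics/s8c.png

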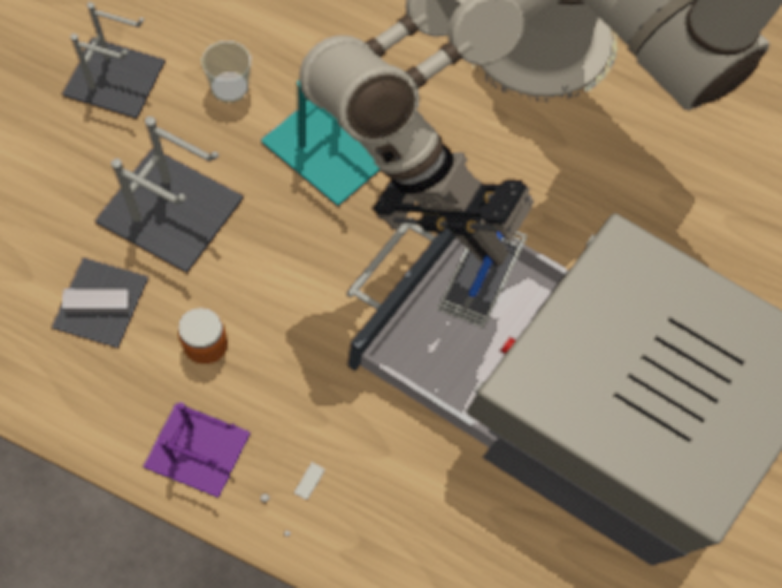

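```bash
python3 - <<'E'
from h import *
p,M,s=tool()
for w in [[.537,-.19,.30],[.537,-.19,.26]]: print(d(p+np.array(w)-[.492,.107,.304]))
E
```

```text
[ 23.19  -4.65 -18.52]
[ 25.76  -4.3  -15.47]
```

Emit:
arm_command(delta_pos=[[1.5,-0.3,-1.2],[4,-0.8,-3.2],[7,-1.4,-5.6],[10,-2,-8],[13,-2.6,-10.4],[16,-3.2,-12.8],[19,-3.8,-15.2],[21.5,-4.3,-17.2],[23,-4.6,-18.4],[23.2,-4.65,-18.5],[23.2,-4.65,-18.5]], twist=[0,0,0,0,0,0,0,0,0,0,0], claw=[-1,-1,-1,-1,-1,-1,-1,-1,-1,-1,-1])

```text
clock: 24.05
position: [0.537, -0.185, 0.2925]
tcp_rot: [-1.807, 1.763, 0.574]
ft_force: [-0.1, -0.7, -2.8]
opening: 0.098
```

```bash
python3 - <<'E'
from h import *
info()
c=snap('wrist','w9.png');c=snap('top','t9.png');c=snap('scene','s9.png')
A=cv2.imread('pics/s9.png');cv2.imwrite('pics/s9c.png',cv2.resize(A[140:320,180:400],None,fx=3.5,fy=3.3,interpolation=cv2.INTER_CUBIC))
E
```

```text
t 24.05 p [ 0.537  -0.185   0.2925] q [-0.833, 0.34, 1.392, 0.536, 1.878, 0.755] F [-0.1 -0.7 -2.8] op 0.098
[[ 0.05  -0.996  0.071]
 [-0.764  0.007  0.646]
 [-0.644 -0.087 -0.76 ]]
```

View pics/w9.png

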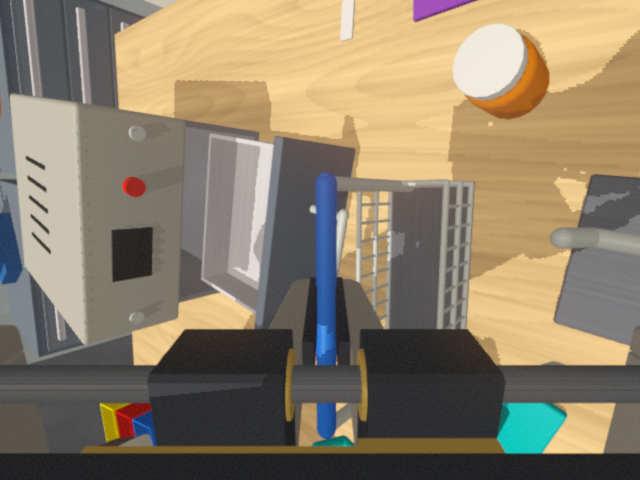

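View pics/t9.png

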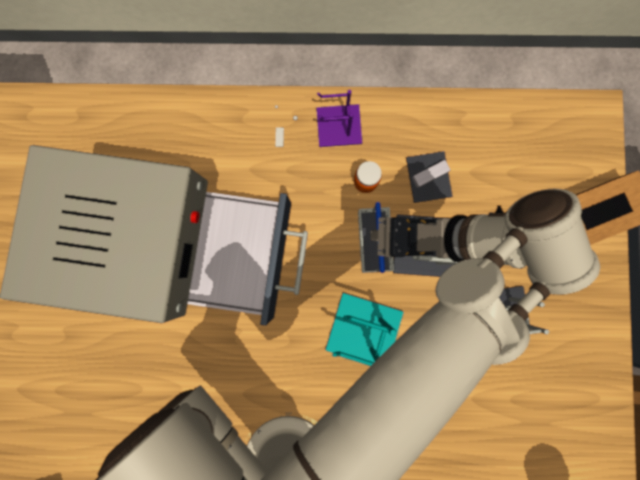

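View pics/s9c.png

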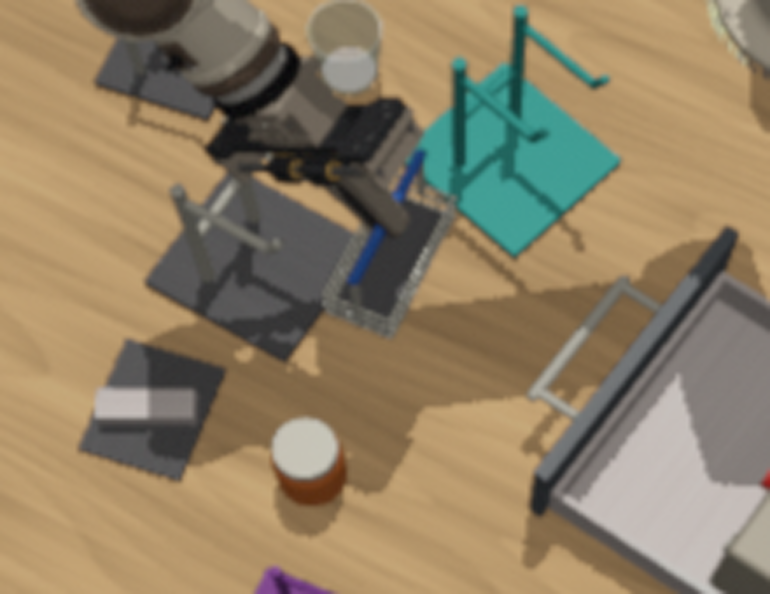

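```bash
python3 - <<'E'
from geo import *
hk=[.5311,-.3679,-1.622]
w=load('w9');p,M,s=tool()
print('tips',proj(w,T2(hk,(-.1,.038,.234))),proj(w,T2(hk,(-.1,-.038,.234))))
print('base corner',proj(w,T2(hk,(-.11,.075,.012))))
bar=p+[-.0016,-.0046,.0039]
print('bar',bar, 'px',[proj(w,bar+k*.062*np.array([.9976,.07,0])) for k in (-1,1)])
t=load('t9');print([proj(t,bar+k*.062*np.array([.9976,.07,0])) for k in (-1,1)])
seat=T2(hk,(-.055,0,.21));print(seat)
pre=seat.copy();
for wpt in ([bar[0]-.003,bar[1],.25],[seat[0],seat[1],.25],seat): print(d(p+np.array(wpt)-bar))
E
```

```text
tips [552.60489703 245.37232672] [517.48403958 391.6558805 ]
base corner [586.84822532 176.30334569]
bar [ 0.53559011 -0.18888045  0.29709016] px [array([324.06593329, 427.86531606]), array([322.97840336, 181.45986874])]
[array([382.97691561, 268.90920569]), array([378.81531357, 202.81844788])]
[ 0.53391497 -0.31297208  0.21      ]
[3.01 0.71 3.56]
[12.5   0.5  -4.43]
[15.07  0.85 -1.39]
```

Emit:
arm_command(delta_pos=[[1.5,0.3,1.8],[3,0.7,3.5],[3,0.7,3.5],[5,0.65,1.8],[7,0.6,0.2],[9,0.55,-1.5],[11,0.52,-3.2],[12.5,0.5,-4.4],[12.5,0.5,-4.4]], twist=[0,0,0,0,0,0,0,0,0], claw=[-1,-1,-1,-1,-1,-1,-1,-1,-1])

```text
clock: 25.32
position: [0.5355, -0.3093, 0.2457]
tcp_rot: [-1.808, 1.764, 0.572]
ft_force: [-0.5, 0.6, -3.4]
opening: 0.098
```

```bash
python3 - <<'E'
from geo import *
info()
c=snap('wrist','w10.png');c=snap('top','t10.png');s=snap('scene','s10.png')
A=cv2.imread('pics/s10.png');cv2.imwrite('pics/s10c.png',cv2.resize(A[140:280,180:330],None,fx=4.5,fy=4.2,interpolation=cv2.INTER_CUBIC))
p,M,_=tool();bar=p+[-.0016,-.0046,.0039];print(bar)
hk=[.5311,-.3679,-1.622];w=load('w10')
print('tips',proj(w,T2(hk,(-.1,.038,.234))),proj(w,T2(hk,(-.1,-.038,.234))))
seat=T2(hk,(-.055,0,.21));print(d(p+seat-bar),d(p+seat+[0,0,-.006]-bar))
E
```

```text
t 25.32 p [ 0.5355 -0.3093  0.2457] q [-0.95, 0.58, 1.163, 0.48, 1.923, 0.641] F [-0.5  0.6 -3.4] op 0.098
[[ 0.051 -0.996  0.072]
 [-0.764  0.007  0.645]
 [-0.643 -0.088 -0.761]]
[ 0.53406405 -0.31195122  0.24993362]
tips [288.14171484 217.11326666] [280.09476732 337.69585699]
[2.65 0.36 2.97] [3.03 0.42 3.43]
```

View pics/w10.png

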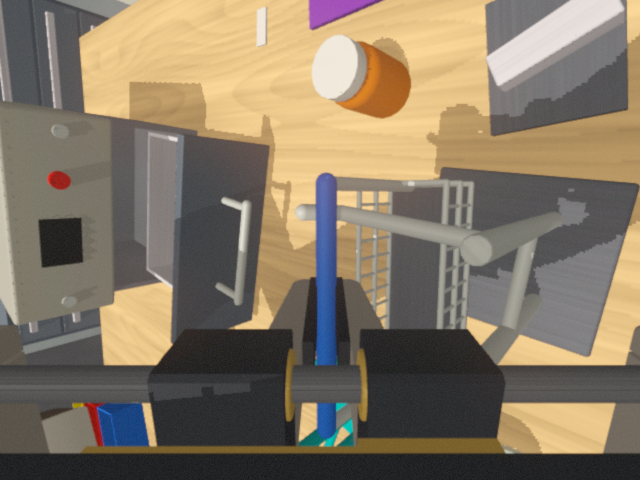

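View pics/s10c.png

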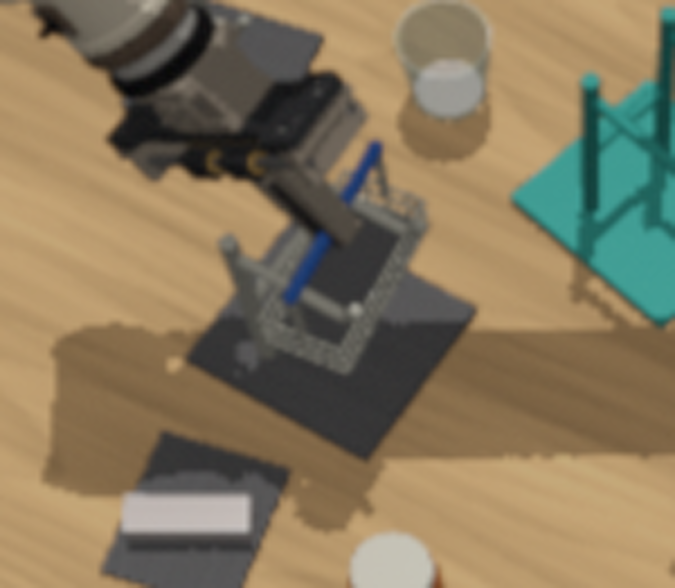

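Emit:
arm_command(delta_pos=[[0.8,0.1,0.5],[1.6,0.2,1.3],[2.3,0.3,2],[2.7,0.34,2.4],[2.7,0.34,2.4]], twist=[0,0,0,0,0], claw=[-1,-1,-1,-1,-1])

```text
clock: 26.1
position: [0.5352, -0.3122, 0.2094]
tcp_rot: [-1.809, 1.762, 0.575]
ft_force: [0.7, 0.3, -2.6]
opening: 0.094
```

Emit:
arm_command(delta_pos=[[0.13,0.02,0.15],[0.26,0.04,0.3],[0.26,0.04,0.3]], twist=[0,0,0], claw=[-1,-1,-1])

```text
clock: 26.48
position: [0.5354, -0.3124, 0.2068]
tcp_rot: [-1.809, 1.761, 0.574]
ft_force: [-1.2, 1.0, 2.6]
opening: 0.093
```

Emit:
arm_command(delta_pos=[[0.06,0.01,0.07],[0.06,0.01,0.07],[0.06,0.01,0.07],[0.06,0.01,0.07]], twist=[0,0,0,0], claw=[-0.8,-0.6,-0.4,-0.4])

```text
clock: 26.98
position: [0.5353, -0.3123, 0.2055]
tcp_rot: [-1.809, 1.761, 0.574]
ft_force: [0.7, 0.0, -0.1]
opening: 0.297
```

```bash
python3 - <<'E'
from geo import *
info()
c=snap('wrist','w11.png');s=snap('scene','s11.png')
A=cv2.imread('pics/s11.png');cv2.imwrite('pics/s11c.png',cv2.resize(A[140:280,180:330],None,fx=4.5,fy=4.2,interpolation=cv2.INTER_CUBIC))
E
```

```text
t 26.98 p [ 0.5353 -0.3123  0.2055] q [-0.953, 0.619, 1.188, 0.469, 1.87, 0.606] F [ 0.7  0.  -0.1] op 0.297
[[ 0.053 -0.996  0.07 ]
 [-0.763  0.005  0.646]
 [-0.644 -0.088 -0.76 ]]
```

View pics/w11.png

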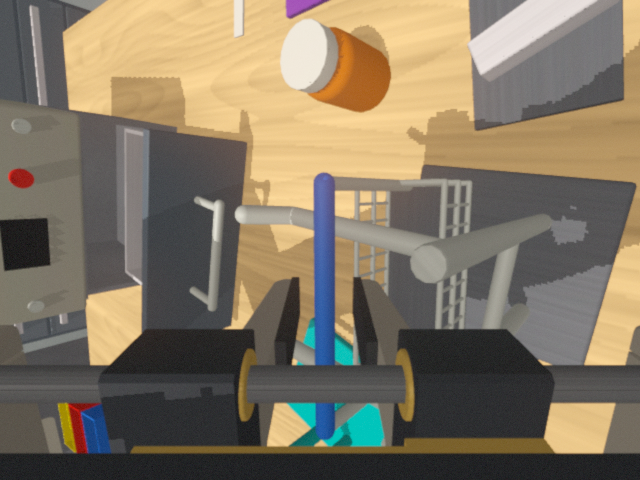

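View pics/s11c.png

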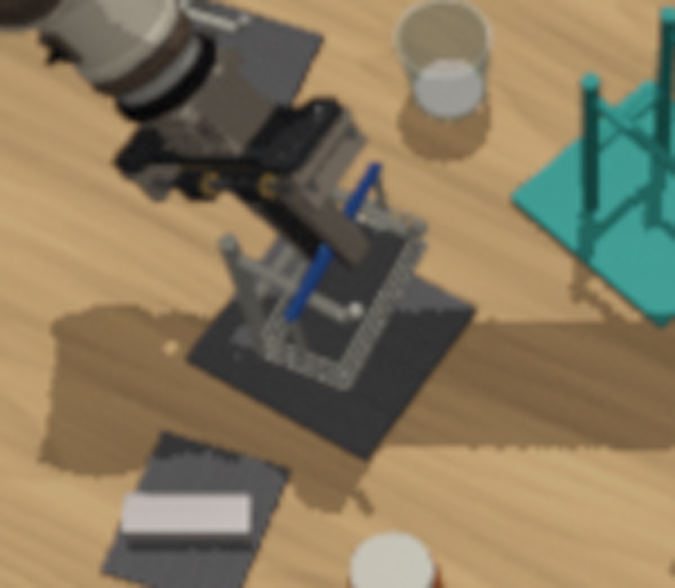

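Emit:
arm_command(delta_pos=[[0,0,-0.7],[0,0,-1.8],[0,0,-3.5],[0,0,-6],[0,0,-10],[0,0,-15],[0,0,-20],[0,0,-25],[0,0,-25]], twist=[0,0,0,0,0,0,0,0,0], claw=[-0.4,-0.4,-0.4,-0.4,-0.4,-0.4,-0.4,-0.4,-0.4])

```text
clock: 28.2
position: [0.5168, -0.4763, 0.3974]
tcp_rot: [-1.811, 1.763, 0.567]
ft_force: [0.7, -0.8, -0.3]
opening: 0.298
```

```bash
python3 - <<'E'
from geo import *
info()
c=snap('wrist','w12.png');s=snap('scene','s12.png');t=snap('top','t12.png')
A=cv2.imread('pics/s12.png');cv2.imwrite('pics/s12c.png',cv2.resize(A[140:360,180:480],None,fx=2.6,fy=2.6,interpolation=cv2.INTER_CUBIC))
E
```

```text
t 28.2 p [ 0.5168 -0.4763  0.3974] q [-1.085, 1.008, 0.213, 0.599, 2.439, 0.821] F [ 0.7 -0.8 -0.3] op 0.298
[[ 0.053 -0.996  0.073]
 [-0.767  0.006  0.642]
 [-0.64  -0.09  -0.763]]
```

View pics/w12.png

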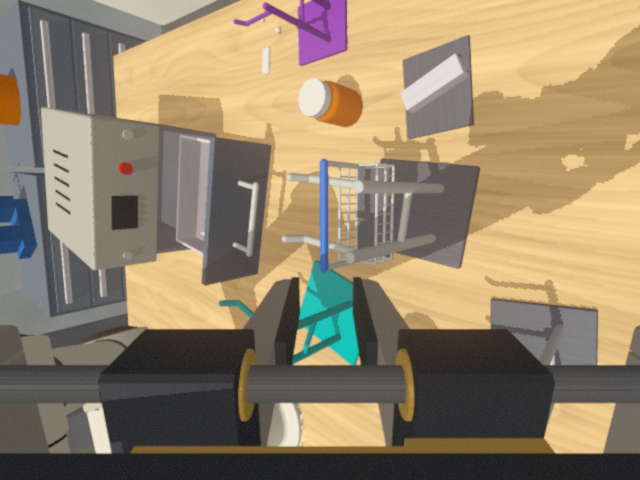

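View pics/s12c.png

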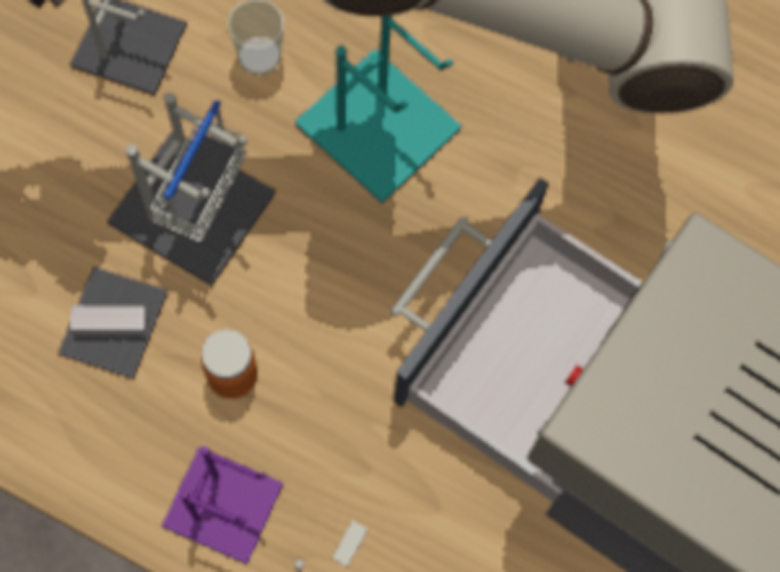

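View pics/t12.png

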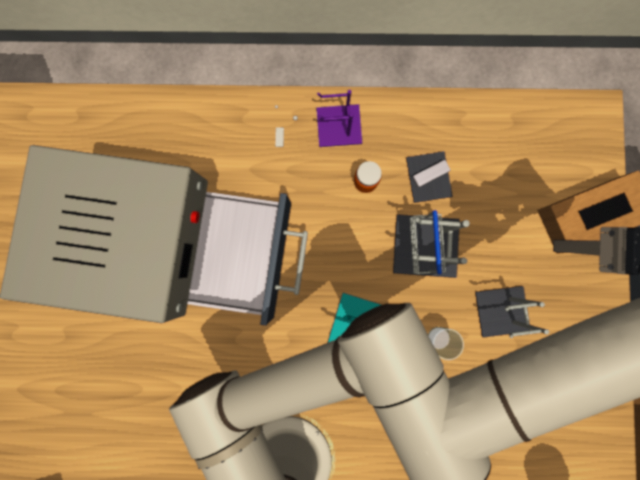

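```bash
python3 - <<'E'
from geo import *
t=load('t12');T=t['color'].astype(int);m=(T[...,2]-T[...,0]>50);m[:200]=0;m[280:]=0;m[:,:420]=0;m[:,460:]=0
ys,xs=np.nonzero(m);p=np.polyfit(ys,xs,1)
e=[onz(t,np.polyval(p,v),v,.21) for v in (ys.min(),ys.max())];mid=sum(e)/2
hk=np.array([.5311,-.3679]);a=-1.622;Rm=np.array([[np.cos(a),-np.sin(a)],[np.sin(a),np.cos(a)]])
print(e,mid,'in seat',Rm.T@(mid[:2]-hk)+[.055,0])
t5=load('t5')
for box in [(140,330,0,310),(150,215,340,455),(320,360,425,470)]:
    A=t['color'][box[0]:box[1],box[2]:box[3]].astype(int);B=t5['color'][box[0]:box[1],box[2]:box[3]].astype(int);C=c['color'][box[0]:box[1],box[2]:box[3]].astype(int)
    print((abs(A-B).max(2)>40).mean(),(abs(A-C).max(2)>40).mean())
a1=cv2.cvtColor(c['color'][140:330,0:185],cv2.COLOR_RGB2GRAY).astype(np.float32);a2=cv2.cvtColor(t['color'][140:330,0:185],cv2.COLOR_RGB2GRAY).astype(np.float32)
print('cabinet shift px',cv2.phaseCorrelate(a1,a2))
a1=cv2.cvtColor(t5['color'][180:330,195:310],cv2.COLOR_RGB2GRAY)
# drawer panel position: dark edge profile along row 250
for I in (t5,t): print(I['color'][215,270:310].sum(1).tolist())
E
```

```text
[array([ 0.59507785, -0.30978952,  0.21      ]), array([ 0.46716175, -0.31889904,  0.21      ])] [ 0.5311198  -0.31434428  0.21      ] in seat [ 0.00151346 -0.00272128]
0.05118845500848897 0.21757215619694398
0.23665551839464882 0.045752508361204015
0.43277777777777776 0.2688888888888889
cabinet shift px ((0.001756907230188176, 0.0027298834763911373), 0.9719935303760899)
[636, 632, 631, 624, 598, 523, 396, 299, 274, 281, 291, 291, 260, 188, 121, 90, 88, 97, 154, 273, 395, 457, 474, 475, 475, 477, 477, 478, 478, 478, 476, 476, 477, 478, 476, 477, 478, 477, 475, 478]
[605, 602, 600, 592, 566, 490, 375, 284, 259, 262, 272, 269, 242, 175, 112, 85, 82, 88, 140, 254, 372, 431, 448, 450, 451, 448, 450, 450, 454, 449, 450, 451, 451, 453, 451, 451, 451, 451, 450, 448]
```

The bar lies 1.5 mm in x and -2.7 mm in y from the seat. The cabinet has not shifted, and the drawer edge is where it was when it reached the stop. Handing in.

```bash
python3 -c "
from h import *
info();print(robot.hand_in())"
```

```text
t 28.35 p [ 0.5175 -0.4746  0.3957] q [-1.083, 1.004, 0.224, 0.598, 2.436, 0.82] F [ 0.2 -0.   0.2] op 0.302
[[ 0.053 -0.996  0.071]
 [-0.764  0.006  0.645]
 [-0.643 -0.088 -0.761]]
the job is handed in; nothing more can be done
None
```

The job is handed in at 28.4 s, with the basket hanging on the larger grey hook and the drawer out at its stop.

- **Tool lean:** the move commands cannot tilt the tool. I got about a 40° lean by pushing repeatedly toward a pose beyond the arm's reach.
- **Drawer:** I pulled it by hooking the shut fingers behind the handle bar. It slid at about 4 N until the force rose to about 12 N and it stopped moving. That is well under the 35 N that would drag the cabinet.
- **Basket:** I gripped it by its blue bar and lifted it clear. I then lowered it onto the prongs until the wrist force showed it was carried, let go and backed off.

**Last checks**
- **Basket position:** the top camera put the bar 1.5 mm in x and -2.7 mm in y from the hook seat, behind the upturned tips. It lies about 7° askew across the prongs when seen from above.
- **Level:** the wrist and scene pictures show the bar across both prongs, looking upright. I did not measure the tilt.
- **Cabinet and drawer:** image comparison showed no cabinet shift. The drawer's edge is where it was just after it reached the stop.
- **Robot:** it was clear of everything, with wrist force near zero.
- **Bystanders:** they looked unmoved by eye. The pixel comparison could not confirm it, because the arm and its shadows cover part of those regions.
- **Disagreement:** in the wrist picture one prong tip appeared about 15 pixels (roughly 7 mm) from where my fit predicted. I allowed for this by setting the basket 4 mm further in.

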